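# Put the nut mill's bayonet lid on and hold it at the pulse mark

## Robot

A 6-joint arm with a two-finger parallel gripper is mounted at the origin on the work surface. World frame = base frame: x ahead of the robot, y to its left, z up, the work surface at z = 0. Lengths are in m, angles in rad, forces in N, time in s.
With the tool pointing down it reaches from about 0.325 to 0.775 m from the base axis. Payload 9.3 kg.
Tool frame: the origin (TCP) lies at the very end of the fingers, on their centre line; the grasp point (between the pads) lies 19 mm behind it; z points along the fingers, x is the direction in which the jaws open and shut, and the axes are right-handed (so a half turn about z gives the same grasp; the last joint's range is limited). The gripper opens to 85 mm and grips with 20 to 120 N. Pads are 22 mm wide; open, the fingers measure 114 mm over their backs; the gripper's body (76 mm by 85 mm) begins 54 mm behind the grasp point. The pads swing forward as they close: fully open they stand 13 mm farther back than shut.
Start: joints at [-1.33, 0.259, 0.021, 1.334, 0, 1.418], TCP at [0.211, -0.508, 0.231] pointing down, gripper open.
Joint ranges: [-3.04, 3.04], [-0.91, 1.82], [-1.04, 1.36], [-1.92, 1.95], [-1.52, 1.45], [-3.14, 3.14]. Speed limits (rad/s): [2.22, 2.22, 2.79, 3.14, 3.14, 3.14].

## Interface

Orientations are given as [roll, pitch, yaw] about the fixed x, y, z axes, in that order (R = Rz(yaw) Ry(pitch) Rx(roll)).
In Python, from bench import r gives the robot as it stands. The module is installed in compiled form; this text tells all that it offers.
- The arm moves only by the tool play_rows, never from a script. Its argument "plan" is a list of rows, each a list of 3 entries, a list of its own where there are three numbers: the turn, a rotation vector about the tool's x, y, z as a fraction of full scale, then the shift along the tool's x, y, z as a fraction of full scale, then the closure, from -1 (fully open) to 1 (shut). A call has 1 to 20 rows; each row is the pose to reach, as a shift and turn from the pose measured when the call began, along the tool's axes at that moment, turning the shorter way round; what a row does not reach only later rows make up. Full scale, the value 1, is 0.25 m for a shift and 180 degrees for a turn. A row lasts 1/8 s, in which the tool goes at most 62.5 mm and 10.7 degrees, less where a joint would pass 70% of its speed; a pose out of reach is approached as far as the arm can. A call with a number of a shift or a turn outside -1 to 1 is refused whole. A call with a gripper value outside its range is refused whole. The fingers move at their own pace and stop on an object; "newtons" is the grip in N (left out, the last holds). Time passes only in rows, so rows that repeat a pose let the fingers close. It gives the time, the measured TCP pose, the force and the opening at its end, in the units of the state.
- r.observe(): the state, without advancing time (a new reading comes with each control period).
- r.snapshot(name): name is "scene" or "side" or "wrist"; returns the picture (420x560x3 uint8, red, green, blue); there is no depth.
- r.camera_info(name): a dict with "camera_matrix" (3x3 intrinsics, pixels), "extrinsics" (4x4, takes a point from camera to world coordinates). Camera axes: x right, y down, z forward; pixel columns grow to the right and rows downward; lengths in m; the calibration is good to about 2 mm. A picture is of the moment at which its call begins: read the wrist's pose just before it. camera_info takes no time and is no camera call; for the wrist camera it gives the pose at the moment of the call.
- r.finish_job(): hands the job in, once; it reports no verdict.
The state is a dict: "time_s": time; "qpos": joint angles; "joint_velocities": joint speeds; "effort": joint torques, N m; "eef_pos": TCP position; "tool_rot": TCP orientation; "ft_force": force on the tool from outside, world axes, zero at the start; "wrist_torque": the same for the moment, N m; "finger_gap": finger opening in m.
Only numpy, scipy, OpenCV 4.12 (cv2) and the standard library are available. Lean on these libraries where they do the work, as an engineer would, in place of code of your own. Each camera call takes 0.05 s, during which the arm holds its last target.

## Task

Pick up the black lid by its orange bar, set it into the mouth of the white nut mill with its two white ticks at the blue marks until the rim lies flat on the steel collar, then twist it clockwise, against the spring, to the green pulse marks, half way to the red lock marks. Do not turn it on into the lock click. Finish while still gripping the lid, holding it there at the green marks, and leave the other things on the table where they stand.

Things in the scene. Friction and masses are not known exactly. Their poses are not given: they have to be found in the camera images.
- mill: nut mill, fixed, upright: white round housing 148 mm across, a steel collar on top (outside 132 mm, inside 104 mm across, top face 150 mm above the table). Origin on its axis at table height, z up. Tabs in the mouth leave an 86 mm round opening with two 18 mm wide slots for the lid's lugs on the mill's +x and -x axis; a small keypad is on the housing's -x side
- mouth (a point): centre of the mill's mouth, on its axis in the plane of the collar's top face. Painted on the collar are opposite pairs of marks: blue at the slots (entry), green 0.644 rad clockwise of blue seen from above (half turn, pulse), red 1.22 rad clockwise of blue (lock). The collar does not turn
- half_mark (a point): outer end of one of the two green marks (the one 0.644 rad clockwise of the mill's +x axis), on the collar's top edge, 66 mm from the axis
- interlock (a joint): spring-loaded ring in the mill, pushed by the lid's lugs; rad, growing clockwise from above. 0 at rest, 0.56 with the lid at green, lock click between 0.9 and 1.1, stop at 1.25. It reads the lid's turn from blue minus about 0.084 (play). The spring (about 0.16 N m at half turn) turns ring and lid back when let go. From about 0.8 the lock's catch resists
- lid: loose lid lying right way up, 0.18 kg, 62 mm tall. Origin at the centre of its underside, z up. Grey plug 78 mm across, 22 mm tall; two lugs on the +x and -x axis, 10 mm wide, reaching 48 mm from the axis, 4 to 11 mm above the underside; black rim 110 mm across from 22 to 30 mm height, white ticks over the lugs. Half a turn makes no difference. Seated: origin 128 mm above the table
- lid_bar (a point): on the lid's axis inside its orange grip bar, 50 mm above the lid's underside. The bar runs along the lid's x axis, on the rim: 66 mm long, 16 mm wide (y), from 30 to 62 mm above the underside
- spice_jar: bystander: amber jar with black cap, 44 mm in diameter, 65 mm tall, origin at its underside, standing between the mill's and the lid's places
- syrup: bystander: white bottle with black cap, 72 mm in diameter, 200 mm tall, origin at its underside
- syrup2: bystander: yellow bottle with red cap, 68 mm in diameter, 190 mm tall, origin at its underside
- cup: bystander: steel cup, 76 mm in diameter, 75 mm tall, origin at its underside
- nut_jar: bystander: brown jar with green cap, 72 mm in diameter, 100 mm tall, origin at its underside
- brush: bystander: cleaning brush lying flat, origin at the centre of its underside
- jar_lid: bystander: plain blue screw lid of some jar, 80 mm in diameter, 14 mm thick, not the mill's; origin at its underside
Not all that is in view belongs to the job. Leave any purple or yellow look-alike of the lid alone.

How it is judged:
On the way, in this order (a step that is already met when the one before it is completed fails the run):
1. the lid is lifted off the table in the fingers (height (world z) of lid above 0.03 m and contact force between the fingers and lid above 1 N), for 0.1 s.
2. the lid is seated in the mill's mouth at the blue marks, not yet turned (z of lid in the frame of mill between 0.124 and 0.132 m and horizontal distance between lid and mill below 0.007 m and angle between lid's own z axis and vertical below 0.09 rad and value of joint interlock below 0.3 rad), for 0.05 s.
At the end, for the whole second after the job is handed in: The lid is seated in the collar (origin 124 to 132 mm above the mill's foot, within 7 mm of its axis, tilted under 0.09 rad), turned so that the interlock reads 0.41 to 0.71 rad (ticks at the green marks within about 9 degrees), at rest and still held by the fingers with over 2 N (value of joint interlock between 0.41 and 0.71 rad and angle between the x axis of lid and the x axis of mill, either way round between 0.42 and 0.88 rad and z of lid in the frame of mill between 0.124 and 0.132 m and horizontal distance between lid and mill below 0.007 m and angle between lid's own z axis and vertical below 0.09 rad and contact force between the fingers and lid above 2 N and angular speed of lid below 0.2 rad/s); the arm keeps its last pose, push and grip.
It fails at once if the lid is turned on into the lock (interlock beyond 0.9 rad) (value of joint interlock above 0.9 rad).
It fails at once if a bystander is pushed more than 30 mm or knocked over (distance of any of spice_jar, syrup, syrup2, cup, nut_jar, brush, jar_lid from where it was at the start of the episode above 0.03 m or angle between any of spice_jar, syrup, syrup2, cup, nut_jar's own z axis and vertical above 0.5 rad).
It also fails if it takes over 48 s, if anything falls off the work surface, if the arm or the gripper's body presses on something with over 40 N, if the wrist force passes 120 N, or if a joint passes its speed limit or range.

## Working session

There is one attempt and no reset: what is moved stays moved. The work goes in short steps, Python scripts to look and compute and a tool call to move; the robot and the scene stay as the last step left them, time stands still between calls to the robot, and variables do not carry over. Pictures are saved under pics/ and viewed, and the job is handed in when it is done.

Besides the shell and the picture viewer there is one more tool, called by a JSON object that holds its "api" and its "payload", one argument or row to a line. play_rows: Moves the arm, as the interface text tells. Shift numbers are shares of 0.25 m and turn numbers shares of 180 degrees, none past 1 either way. Its arguments: {"type":"object","properties":{"plan":{"type":"array","items":{"type":"array"}},"newtons":{"type":"number"}},"required":["plan"]}

```bash
mkdir -p pics
cat > h.py <<'E'
import numpy as np, cv2
from bench import r
def save(n,f):
    im=r.snapshot(n); cv2.imwrite(f,im[:,:,::-1]); return im
E
python3 - <<'E'
from h import *
print(r.observe())
for n in ["scene","side","wrist"]:
    c=r.camera_info(n); print(n,np.round(c["camera_matrix"],1).tolist(),np.round(c["extrinsics"],4).tolist())
    save(n,f"pics/{n}0.png")
E
```

```text
{'time_s': 0.0, 'qpos': array([-1.32960783e+00,  2.59187587e-01,  2.07403517e-02,  1.33371388e+00,
        1.00716297e-05,  1.41821942e+00]), 'joint_velocities': array([-0.00272899,  0.00048854,  0.00071057, -0.00033743,  0.00160757,
        0.00055564]), 'effort': array([ 3.90873656e-04, -5.55640268e+01,  3.44531286e+01,  1.38821211e-02,
       -2.06378581e-04, -4.52624093e-06]), 'eef_pos': array([ 0.21095633, -0.50761434,  0.23066025]), 'tool_rot': array([-3.14137527e+00,  1.34740219e-03, -1.17703079e+00]), 'ft_force': array([ 0.1202737 , -0.45658068, -0.00062171]), 'wrist_torque': array([-0.00729217,  0.02653545,  0.02957594]), 'finger_gap': 0.08567561631852848}
scene [[423.8, 0.0, 279.7], [0.0, 423.8, 199.5], [0.0, 0.0, 1.0]] [[-0.5956, 0.4829, -0.642, 1.2869], [0.8033, 0.3597, -0.4747, 0.5064], [0.0017, -0.7984, -0.6021, 0.7985], [0.0, 0.0, 0.0, 1.0]]
side [[486.2, 0.0, 277.8], [0.0, 486.2, 205.9], [0.0, 0.0, 1.0]] [[-0.9829, -0.1249, 0.1355, 0.3922], [-0.1842, 0.6933, -0.6967, 0.9826], [-0.0069, -0.7097, -0.7044, 1.1005], [0.0, 0.0, 0.0, 1.0]]
wrist [[344.9, 0.0, 281.6], [0.0, 344.9, 210.7], [0.0, 0.0, 1.0]] [[0.3835, -0.8779, -0.2866, 0.2844], [-0.9235, -0.3649, -0.1182, -0.4748], [-0.0008, 0.31, -0.9507, 0.3732], [0.0, 0.0, 0.0, 1.0]]
```

View pics/scene0.png

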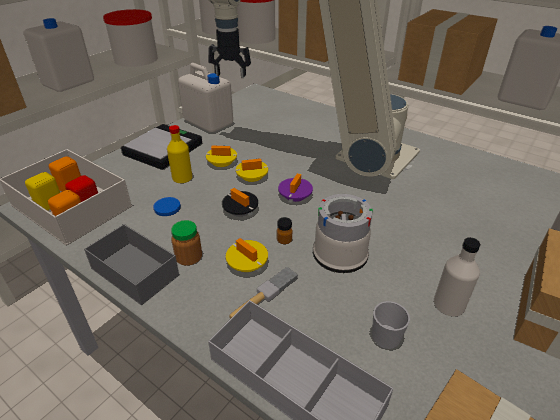

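View pics/side0.png

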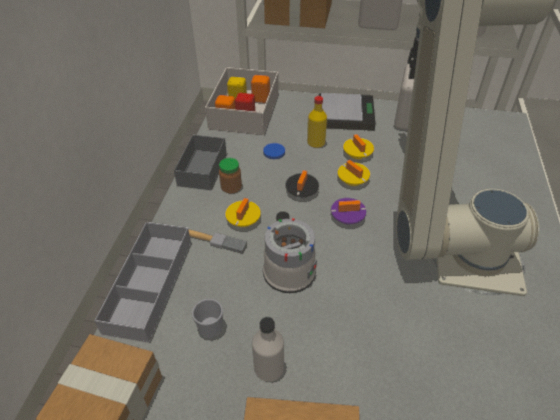

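View pics/wrist0.png

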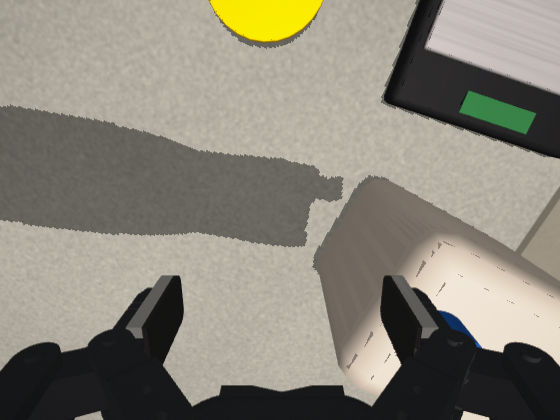

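The black lid with its orange bar is at about (240,202) in the scene view and (302,184) in the side view. The mill mouth is at about (344,215) and (290,237). Next I'll measure both.

```bash
cat >> h.py <<'E'
def ray(c,uv):
    K=c["camera_matrix"];E=c["extrinsics"]
    d=E[:3,:3]@np.linalg.solve(K,[uv[0],uv[1],1.]); return E[:3,3],d
def onplane(c,uv,z):
    o,d=ray(c,uv); return o+d*(z-o[2])/d[2]
def tri(c1,u1,c2,u2):
    o1,d1=ray(c1,u1);o2,d2=ray(c2,u2)
    s=np.linalg.lstsq(np.c_[d1,-d2],o2-o1,rcond=None)[0]
    a=o1+d1*s[0];b=o2+d2*s[1]; return (a+b)/2,np.linalg.norm(a-b)
def proj(c,p):
    E=c["extrinsics"];q=E[:3,:3].T@(np.asarray(p)-E[:3,3]);q=c["camera_matrix"]@q;return q[:2]/q[2]
def masks(im):
    h=cv2.cvtColor(im,cv2.COLOR_RGB2HSV);H,S,V=[h[...,i].astype(int) for i in range(3)]
    return {"orange":(H>=5)&(H<=15)&(S>180)&(V>90),"blue":(H>100)&(H<128)&(S>120),"green":(H>50)&(H<85)&(S>110),"red":((H<4)|(H>175))&(S>150),"dark":V<60}
E
python3 - <<'E'
from h import *
roi={"scene":[(220,180,262,222),(310,190,380,240)],"side":[(280,168,325,205),(258,212,322,262)]}
for n in roi:
    im=cv2.imread(f"pics/{n}0.png")[:,:,::-1].copy();c=r.camera_info(n);m=masks(im)
    for k,b in enumerate(roi[n]):
        for col in (["orange"] if k==0 else ["blue","green","red"]):
            mm=np.zeros(im.shape[:2],np.uint8);mm[b[1]:b[3],b[0]:b[2]]=m[col][b[1]:b[3],b[0]:b[2]]
            N,_,st,ce=cv2.connectedComponentsWithStats(mm)
            for i in range(1,N):
                if st[i,4]>2:
                    z=0.05 if k==0 else .15
                    print(n,col,st[i],ce[i].round(1),onplane(c,ce[i],z).round(4))
            
        x0,y0,x1,y1=b
        cv2.imwrite(f"pics/z_{n}{k}.png",cv2.resize(im[y0-5:y1+5,x0-5:x1+5,::-1],None,fx=8,fy=8,interpolation=cv2.INTER_CUBIC))
E
```

```text
scene orange [231 189  18  18 145] [239.5 198.4] [ 0.5549 -0.1818  0.05  ]
scene orange [237 190   2   2   3] [237.7 190.3] [ 0.5275 -0.2129  0.05  ]
scene blue [362 199   4   3   6] [363.5 200. ] [0.4698 0.167  0.15  ]
scene blue [323 217   5   9  23] [324.7 220.7] [0.5987 0.131  0.15  ]
scene green [318 208   4   1   4] [319.5 208. ] [0.5645 0.095  0.15  ]
scene green [369 209   4   2   6] [370.5 209.5] [0.4944 0.1991 0.15  ]
scene red [322 199   4   2   5] [323.4 199.8] [0.53   0.0849 0.15  ]
scene red [367 217   4   9  17] [368.6 220.6] [0.5359 0.215  0.15  ]
side orange [298 171   9  14  68] [301.9 177.6] [ 0.541  -0.1986  0.05  ]
side blue [310 245   3   2   4] [311.2 245.2] [0.4642 0.1683 0.15  ]
side green [279 219   2   2   4] [279.5 219.5] [0.5609 0.0931 0.15  ]
side green [299 253   2   3   4] [299.8 253.8] [0.4889 0.2014 0.15  ]
side red [285 254   2   3   5] [285.6 255.2] [0.5232 0.2124 0.15  ]
```

```bash
cd pics
python3 - <<'E'
import cv2,numpy as np
a=[cv2.imread(f"z_{n}{k}.png") for n in("scene","side") for k in (0,1)]
a=[cv2.resize(x,(400,300)) for x in a]
cv2.imwrite("mont.png",np.vstack([np.hstack(a[:2]),np.hstack(a[2:])]))
E
```

```text
(no output)
```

View pics/mont.png

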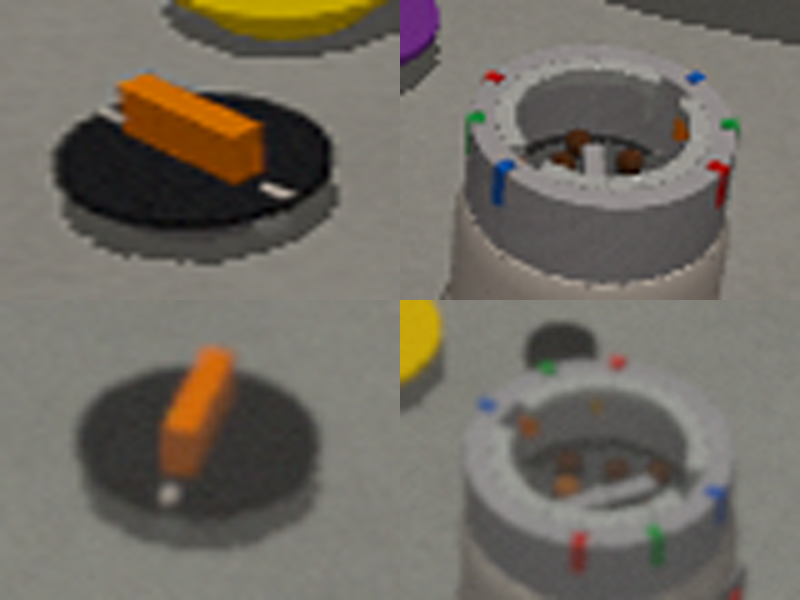

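Run:
```python
from h import *
c=r.camera_info("scene");s=r.camera_info("side")
t=[onplane(c,u,.03) for u in [(229.3,195.5),(251.4,207.9)]]
print("ticks",t,sum(t)/2,np.arctan2(*(t[1]-t[0])[1::-1]))
print("bar tri",tri(c,(239.5,198.4),s,(301.9,177.6)))
b=[onplane(c,(363.5,200),.15),onplane(c,(323,217.5),.15)]
print("blue",b,sum(b)/2,np.arctan2(*(b[0]-b[1])[1::-1]))
for n,u,z in [("ybottle cap",(175,129),.19),("spice cap",(285,223),.065),("nutjar cap",(184,229),.1),("jar_lid",(167,206),.014),("purple",(296,190),.03),("brush",(270,290),.0)]: print(n,onplane(c,u,z).round(3))
```

```text
ticks [array([ 0.54281214, -0.23484099,  0.03      ]), array([ 0.54977846, -0.14174243,  0.03      ])] [ 0.5462953  -0.18829171  0.03      ] 1.4961081021709415
bar tri (array([ 0.54223521, -0.19738895,  0.04253438]), np.float64(0.012929184811467298))
blue [array([0.46981834, 0.16698771, 0.15      ]), array([0.5908033 , 0.12152014, 0.15      ])] [0.53031082 0.14425392 0.15      ] 2.782110520593433
ybottle cap [ 0.542 -0.443  0.19 ]
spice cap [0.58  0.002 0.065]
nutjar cap [ 0.784 -0.163  0.1  ]
jar_lid [ 0.679 -0.365  0.014]
purple [ 0.398 -0.088  0.03 ]
brush [0.744 0.076 0.   ]
```

```bash
cat >> h.py <<'E'
from scipy.spatial.transform import Rotation as Rn
def goto(p,yaw,o=None):
    o=o or r.observe()
    R0=Rn.from_euler("xyz",o["tool_rot"]);R1=Rn.from_euler("xyz",[np.pi,0,yaw])
    t=(R0.inv()*R1).as_rotvec()/np.pi; s=R0.inv().apply(np.asarray(p)-o["eef_pos"])/.25
    print("t",o["time_s"],"turn",t.round(4).tolist(),"shift",s.round(4).tolist(),"rows>=",max(np.linalg.norm(s)*.25/.0625,np.linalg.norm(t)*180/10.7))
E
python3 - <<'E'
from h import *
c=r.camera_info("scene");print(onplane(c,(251,172),.03),onplane(c,(221,158),.03),onplane(c,(246,258),.03))
goto([.375,-.35,.26],-.6);goto([.40,-.34,.26],-.6)
E
```

```text
[ 0.402852   -0.26500592  0.03      ] [ 0.39699985 -0.40446186  0.03      ] [ 0.71723874 -0.02101364  0.03      ]
t 0.15 turn [-0.0001, 0.0003, -0.1836] shift [-0.3309, -0.8479, -0.1163] rows>= 3.670115692767514
t 0.15 turn [-0.0001, 0.0003, -0.1836] shift [-0.3294, -0.9556, -0.1163] rows>= 4.06964118612435
```

{"api": "play_rows", "payload": {
  "plan": [
    [[0,0,-0.18],[-0.33,-0.95,-0.12],-1],
    [[0,0,-0.18],[-0.33,-0.95,-0.12],-1],
    [[0,0,-0.18],[-0.33,-0.95,-0.12],-1],
    [[0,0,-0.18],[-0.33,-0.95,-0.12],-1],
    [[0,0,-0.18],[-0.33,-0.95,-0.12],-1]
  ]
}}

```text
time_s: 0.78
eef_pos: [0.4011, -0.3377, 0.2614]
tool_rot: [-3.141, -0.0, -0.606]
ft_force: [-0.3, -0.4, -0.2]
finger_gap: 0.0854
```

Run:
```python
from h import *
o=r.observe();print(o["eef_pos"],o["tool_rot"]);goto([.546,-.188,.22],-.07)
```

```text
[ 0.40113031 -0.33769221  0.2614012 ] [-3.14056068e+00 -2.87848858e-05 -6.06254357e-01]
t 0.775 turn [-0.0003, -0.0001, -0.1707] shift [0.135, -0.8221, 0.1665] rows>= 3.3982223472557784
```

{"api": "play_rows", "payload": {
  "plan": [
    [[0,0,-0.17],[0.135,-0.82,0.165],-1],
    [[0,0,-0.17],[0.135,-0.82,0.165],-1],
    [[0,0,-0.17],[0.135,-0.82,0.165],-1],
    [[0,0,-0.17],[0.135,-0.82,0.165],-1],
    [[0,0,-0.17],[0.135,-0.82,0.165],-1],
    [[0,0,-0.17],[0.135,-0.82,0.165],-1]
  ]
}}

```text
time_s: 1.52
eef_pos: [0.5451, -0.1893, 0.2202]
tool_rot: [-3.141, 0.0, -0.073]
ft_force: [0.2, 0.4, 0.0]
finger_gap: 0.0856
```

Run:
```python
from h import *
o=r.observe();print(o["eef_pos"],o["tool_rot"],o["joint_velocities"].round(3));c=r.camera_info("wrist")
im=save("wrist","pics/wrist1.png");m=masks(im)["orange"].astype(np.uint8)
N,_,st,ce=cv2.connectedComponentsWithStats(m)
for i in range(1,N):
    if st[i,4]>100: print(st[i],ce[i],onplane(c,ce[i],.062))
np.savez("w1.npz",K=c["camera_matrix"],E=c["extrinsics"])
```

```text
[ 0.54512152 -0.18933028  0.22020389] [-3.14085444e+00  6.91530228e-05 -7.29926235e-02] [-0.012 -0.009  0.     0.001  0.001  0.001]
[441   0  35  29 568] [453.0915493   15.07746479] [ 0.68773122 -0.05618407  0.062     ]
[  43   80   91   44 2101] [ 87.95383151 101.76439791] [ 0.39011122 -0.09851234  0.062     ]
[517 115  32  36 228] [532.01754386 129.75877193] [ 0.76178124 -0.14857236  0.062     ]
[ 270  154   20   75 1295] [279.36679537 190.56602317] [ 0.54310131 -0.1861413   0.062     ]
[ 99 256  57  48 952] [126.44222689 275.00840336] [ 0.38781135 -0.26006706  0.062     ]
```

View pics/wrist1.png

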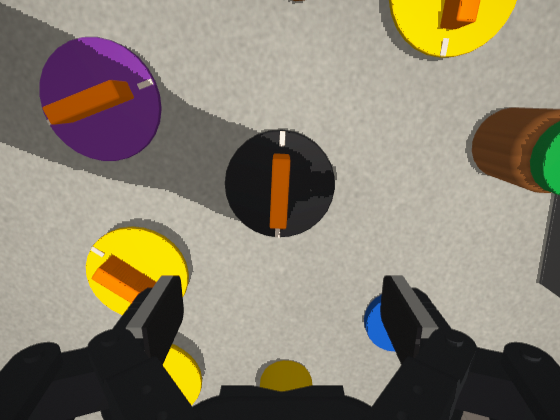

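The black lid is centred below the gripper at about (280,183), with ticks at (282,138) and (278,233). I'll refine from the ticks and the bar's edges.

Run:
```python
from h import *
im=cv2.imread("pics/wrist1.png")[:,:,::-1].copy();w=np.load("w1.npz");c={"camera_matrix":w["K"],"extrinsics":w["E"]}
h=cv2.cvtColor(im,cv2.COLOR_RGB2HSV)
wm=((h[...,2]>150)&(h[...,1]<40)).astype(np.uint8)
pts=[]
for x0,y0,x1,y1 in [(272,128,292,150),(270,228,288,242)]:
    q=np.argwhere(wm[y0:y1,x0:x1]); 
    q=q[:,::-1]+[x0,y0]; print(len(q),q.mean(0),q.min(0),q.max(0)); pts.append(onplane(c,q.mean(0),.03))
print(pts,np.arctan2(*(pts[0]-pts[1])[1::-1]))
d=((h[...,2]<70)|((h[...,0]<16)&(h[...,1]>180)))
box=np.zeros_like(wm);box[125:242,222:338]=d[125:242,222:338]
box=cv2.morphologyEx(box,cv2.MORPH_CLOSE,np.ones((9,9)));
cn=max(cv2.findContours(box,0,1)[0],key=cv2.contourArea);e=cv2.fitEllipse(cv2.convexHull(cn));print("ell",e,onplane(c,e[0],.028))
m=masks(im)["orange"].astype(np.uint8);mm=np.zeros_like(m);mm[150:232,265:295]=m[150:232,265:295]
for v in range(154,230,8):
    u=np.where(mm[v])[0];print(v,u.min(),u.max())
cn=max(cv2.findContours(mm,0,1)[0],key=cv2.contourArea);b=cv2.boxPoints(cv2.minAreaRect(cn));print(b,[onplane(c,x,.062).round(4) for x in b])
cv2.imwrite("pics/zw1.png",cv2.resize(im[120:250,215:345,::-1],None,fx=4.5,fy=4.5,interpolation=cv2.INTER_CUBIC))
```

```text
82 [281.87804878 136.37804878] [272 128] [291 145]
92 [278.47826087 238.86956522] [270 232] [287 241]
[array([ 0.54863748, -0.14180514,  0.03      ]), array([ 0.53745482, -0.24625652,  0.03      ])] 1.4641416896857695
ell ((279.2913513183594, 183.06158447265625), (106.96492767333984, 109.73252868652344), 91.082763671875) [ 0.54273369 -0.18733801  0.028     ]
154 274 288
162 272 289
170 272 289
178 272 288
186 271 288
194 271 287
202 271 287
210 270 286
218 270 286
226 270 286
[[268.91754 227.81444]
 [272.30518 153.2866 ]
 [289.95056 154.08867]
 [286.56293 228.6165 ]] [array([ 0.5307, -0.2212,  0.062 ]), array([ 0.5395, -0.1523,  0.062 ]), array([ 0.5548, -0.1541,  0.062 ]), array([ 0.547 , -0.2232,  0.062 ])]
```

View pics/zw1.png

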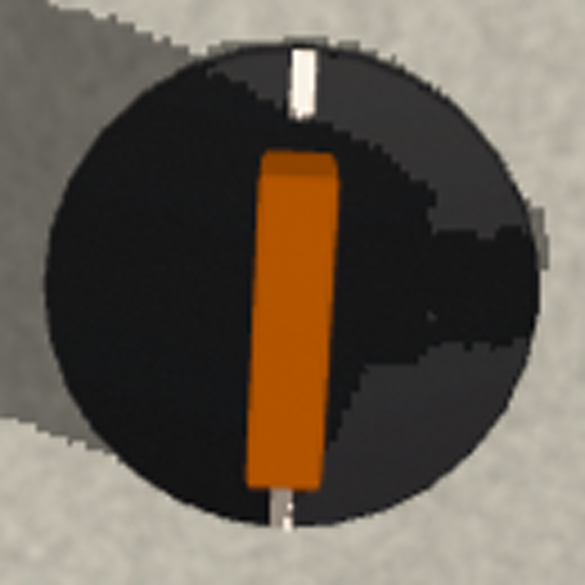

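Run:
```python
from h import *
goto([.5428,-.1872,.12],-.116);goto([.5428,-.1872,.037],-.116)
```

```text
t 1.575 turn [-0.0002, -0.0001, 0.0135] shift [-0.0097, -0.0084, 0.4016] rows>= 1.6072248515342096
t 1.575 turn [-0.0002, -0.0001, 0.0135] shift [-0.0098, -0.0081, 0.7336] rows>= 2.934848146419829
```

{"api": "play_rows", "payload": {
  "plan": [
    [[0,0,0.0135],[-0.01,-0.008,0.3],-1],
    [[0,0,0.0135],[-0.01,-0.008,0.4],-1],
    [[0,0,0.0135],[-0.01,-0.008,0.55],-1],
    [[0,0,0.0135],[-0.01,-0.008,0.65],-1],
    [[0,0,0.0135],[-0.01,-0.008,0.73],-1],
    [[0,0,0.0135],[-0.01,-0.008,0.733],-1],
    [[0,0,0.0135],[-0.01,-0.008,0.733],-1]
  ]
}}

```text
time_s: 2.45
eef_pos: [0.5428, -0.1882, 0.0381]
tool_rot: [-3.141, -0.001, -0.117]
ft_force: [-0.4, 0.3, -0.5]
finger_gap: 0.0853
```

Run:
```python
from h import *
save("wrist","pics/wrist2.png")
```

```text
(no output)
```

View pics/wrist2.png

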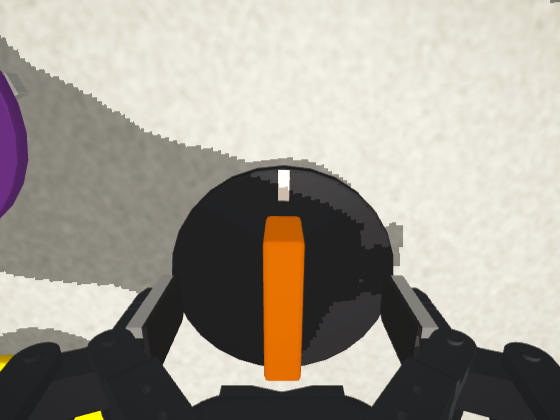

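The bar is centred between the fingers and parallel to the pads, at about (283,300). I'll close the grip.

{"api": "play_rows", "payload": {
  "plan": [
    [[0,0,0],[0,0,0],1],
    [[0,0,0],[0,0,0],1],
    [[0,0,0],[0,0,0],1],
    [[0,0,0],[0,0,0],1],
    [[0,0,0],[0,0,0],1],
    [[0,0,0],[0,0,0],1],
    [[0,0,0],[0,0,0],1],
    [[0,0,0],[0,0,0],1]
  ],
  "newtons": 60
}}

```text
time_s: 3.5
eef_pos: [0.5432, -0.1881, 0.0385]
tool_rot: [-3.142, -0.002, -0.117]
ft_force: [-0.0, 1.4, 4.8]
finger_gap: 0.0146
```

{"api": "play_rows", "payload": {
  "plan": [
    [[0,0,0],[0,0,-0.15],1],
    [[0,0,0],[0,0,-0.35],1],
    [[0,0,0],[0,0,-0.6],1],
    [[0,0,0],[0,0,-0.85],1],
    [[0,0,0],[0,0,-1],1],
    [[0,0,0],[0,0,-1],1],
    [[0,0,0],[0,0,-1],1]
  ]
}}

```text
time_s: 4.38
eef_pos: [0.5423, -0.1879, 0.287]
tool_rot: [-3.141, -0.0, -0.117]
ft_force: [-0.0, 1.1, -2.0]
finger_gap: 0.0152
```

Run:
```python
from h import *
o=r.observe();print(o["ft_force"],o["finger_gap"],o["qpos"].round(2))
goto([.575,-.04,.33],.55);goto([.59,.03,.33],.55)
c=r.camera_info("side");im=save("side","pics/side3.png")
```

```text
[-0.03786466  1.0653456  -2.04550184] 0.01517485389519566 [-0.48  0.29  0.21  1.49  0.    1.21]
t 4.375 turn [-0.0002, -0.0001, -0.2123] shift [0.0609, -0.603, -0.1716] rows>= 3.5710991647407964
t 4.375 turn [-0.0002, -0.0001, -0.2123] shift [0.0878, -0.8881, -0.1714] rows>= 3.6348480283401794
```

View pics/side3.png

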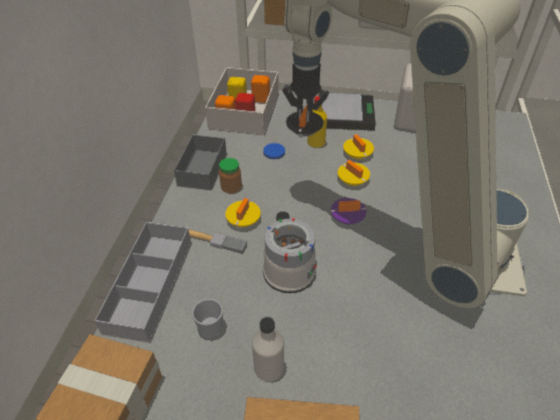

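The lid is lifted (about 1.8 N weight, gap 15.2 mm). I'll carry it toward the mill.

{"api": "play_rows", "payload": {
  "plan": [
    [[0,0,-0.21],[0.02,-0.2,-0.17],1],
    [[0,0,-0.21],[0.05,-0.45,-0.17],1],
    [[0,0,-0.21],[0.088,-0.7,-0.17],1],
    [[0,0,-0.21],[0.088,-0.888,-0.17],1],
    [[0,0,-0.21],[0.088,-0.888,-0.17],1]
  ]
}}

```text
time_s: 5.05
eef_pos: [0.5897, 0.0334, 0.3273]
tool_rot: [-3.138, 0.002, 0.548]
ft_force: [0.7, -0.4, -1.8]
finger_gap: 0.0148
```

Run:
```python
from h import *
goto([.605,.118,.33],1.21)
```

```text
t 5.05 turn [-0.0014, 0.0003, -0.2106] shift [0.2284, -0.2569, -0.0103] rows>= 3.5425590198631722
```

{"api": "play_rows", "payload": {
  "plan": [
    [[0,0,-0.21],[0.06,-0.06,-0.01],1],
    [[0,0,-0.21],[0.12,-0.13,-0.01],1],
    [[0,0,-0.21],[0.2,-0.2,-0.01],1],
    [[0,0,-0.21],[0.228,-0.257,-0.01],1],
    [[0,0,-0.21],[0.228,-0.257,-0.01],1],
    [[0,0,-0.21],[0.228,-0.257,-0.01],1]
  ]
}}

```text
time_s: 5.8
eef_pos: [0.6049, 0.117, 0.3293]
tool_rot: [-3.136, 0.0, 1.205]
ft_force: [0.5, -0.3, -2.0]
finger_gap: 0.0148
```

Run:
```python
from h import *
o=r.observe();print(o["eef_pos"],o["tool_rot"],o["joint_velocities"].round(3))
c=r.camera_info("wrist");im=save("wrist","pics/wrist4.png")
np.savez("w4.npz",K=c["camera_matrix"],E=c["extrinsics"],p=o["eef_pos"],rot=o["tool_rot"])
m=masks(im)
for col in ["blue","green","red"]:
    N,_,st,ce=cv2.connectedComponentsWithStats(m[col].astype(np.uint8))
    for i in range(1,N):
        if st[i,4]>8: print(col,st[i],ce[i].round(1),onplane(c,ce[i],.15).round(4))
```

```text
[0.60485065 0.11697332 0.32925623] [-3.13637628e+00  3.61780119e-04  1.20491151e+00] [-0.004 -0.005  0.005  0.002  0.002 -0.003]
blue [275  10   9  12  95] [279.4  15.1] [0.4678 0.1698 0.15  ]
blue [281 160   7   7  45] [284.2 162.9] [0.5844 0.1297 0.15  ]
blue [   0  290   32   47 1207] [ 13.2 313.7] [ 0.633  -0.2036  0.15  ]
green [319  24  12  13  92] [324.3  30.1] [0.4917 0.201  0.15  ]
green [239 148  10  11  63] [243.7 152.7] [0.5621 0.0979 0.15  ]
green [141 374  11  14  53] [145.9 380.6] [ 0.7652 -0.1116  0.15  ]
red [344  61  11  11  81] [348.8  65.8] [0.5256 0.2119 0.15  ]
red [213 117  11  10  67] [218.2 121.7] [0.528  0.0872 0.15  ]
```

View pics/wrist4.png

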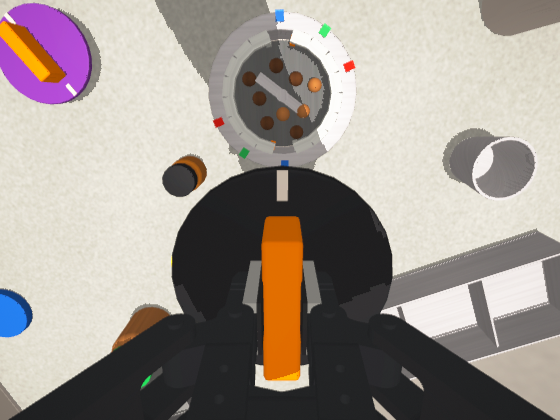

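Run:
```python
from h import *
w=np.load("w4.npz");c={"camera_matrix":w["K"],"extrinsics":w["E"]};R=Rn.from_euler("xyz",w["rot"])
im=cv2.imread("pics/wrist4.png")[:,:,::-1].copy();h=cv2.cvtColor(im,cv2.COLOR_RGB2HSV)
z=w["p"][2]-.0085
f=lambda u,zz=z:R.inv().apply(onplane(c,u,zz)-w["p"]).round(4)
t=(h[165:205,272:293,2]>100);q=np.argwhere(t)[:,::-1]+[272,165];print(q.min(0),q.max(0))
for v in range(168,202,4):
    u=np.where(h[v,272:293,2]>110)[0]+272; print(v,u.min() if len(u) else 0,u.max() if len(u) else 0)
print("tick ends",f((282.5,170)),f((282.5,201)))
dk=(h[...,2]<75);
for v in (220,235,250):
    row=np.where(dk[v,150:420])[0]+150;print(v,row.min(),row.max(),f((row.min(),v)),f((row.max()+1,v)))
# rim front arc points -> circle fit
pts=[]
for u in range(205,365,8):
    if 268<u<296: continue
    col=np.where(dk[160:260,u])[0]
    if len(col): pts.append(f((u+.5,160+col.min()))[:2])
pts=np.array(pts)
A=np.c_[2*pts,np.ones(len(pts))];s=np.linalg.lstsq(A,(pts**2).sum(1),rcond=None)[0];print("circ",s[:2],np.sqrt(s[2]+s[0]**2+s[1]**2))
# bar edges
m=masks(im)["orange"]
for v in (225,245,330,360,370):
    row=np.where(m[v,240:330])[0]+240;print("bar",v,row.min(),row.max(),f((row.min(),v),z+.032),f((row.max()+1,v),z+.032))
```

```text
[272 165] [292 200]
168 0 0
172 277 287
176 277 287
180 277 287
184 277 287
188 277 287
192 277 287
196 277 287
200 277 287
tick ends [ 0.0026 -0.0502  0.0088] [ 0.0026 -0.0359  0.0087]
220 185 378 [-0.0427 -0.0267  0.0087] [ 0.0475 -0.0267  0.0086]
235 178 386 [-0.0466 -0.0192  0.0086] [ 0.0519 -0.0192  0.0086]
250 174 390 [-0.0493 -0.0115  0.0086] [ 0.0545 -0.0115  0.0085]
circ [2.40154184e-03 9.92944801e-05] 0.05197773784651496
bar 225 264 300 [-0.0043 -0.0361 -0.0233] [ 0.0094 -0.0361 -0.0233]
bar 245 261 302 [-0.0055 -0.0281 -0.0234] [ 0.0103 -0.0281 -0.0234]
bar 330 264 299 [-0.005   0.0096 -0.0235] [ 0.0097  0.0096 -0.0236]
bar 360 263 300 [-0.0056  0.0245 -0.0236] [ 0.0104  0.0245 -0.0236]
bar 370 264 299 [-0.0053  0.0297 -0.0237] [ 0.0101  0.0297 -0.0237]
```

Run:
```python
from h import *
o=r.observe();print(o["eef_pos"],o["tool_rot"])
goto([.5275,.149,.205],1.240)
```

```text
[0.60490073 0.11690976 0.32948331] [-3.13673835e+00  1.08940412e-04  1.20508462e+00]
t 5.85 turn [-0.0015, 0.0, -0.0111] shift [0.0092, -0.3326, 0.4996] rows>= 2.4008932573878603
```

{"api": "play_rows", "payload": {
  "plan": [
    [[-0.0015,0,-0.011],[0.005,-0.17,0.05],1],
    [[-0.0015,0,-0.011],[0.009,-0.333,0.15],1],
    [[-0.0015,0,-0.011],[0.009,-0.333,0.3],1],
    [[-0.0015,0,-0.011],[0.009,-0.333,0.45],1],
    [[-0.0015,0,-0.011],[0.009,-0.333,0.5],1],
    [[-0.0015,0,-0.011],[0.009,-0.333,0.5],1],
    [[-0.0015,0,-0.011],[0.009,-0.333,0.5],1]
  ]
}}

```text
time_s: 6.72
eef_pos: [0.5282, 0.1488, 0.2063]
tool_rot: [3.14, -0.001, 1.239]
ft_force: [0.1, -0.1, -1.1]
finger_gap: 0.0146
```

Run:
```python
from h import *
o=r.observe();print(o["eef_pos"],o["tool_rot"],o["finger_gap"],o["qpos"].round(2))
a=save("scene","pics/scene5.png");b=save("side","pics/side5.png")
f=lambda im,x,y:cv2.resize(im[y:y+100,x:x+80,::-1],None,fx=5,fy=5,interpolation=cv2.INTER_CUBIC)
cv2.imwrite("pics/z5.png",np.hstack([f(a,303,160),f(b,250,180)]))
```

```text
[0.52824261 0.14877634 0.20630593] [ 3.13982243e+00 -8.42058383e-04  1.23888264e+00] 0.014630098034941644 [ 0.12  0.26 -0.04  1.27 -0.    0.45]
```

View pics/z5.png

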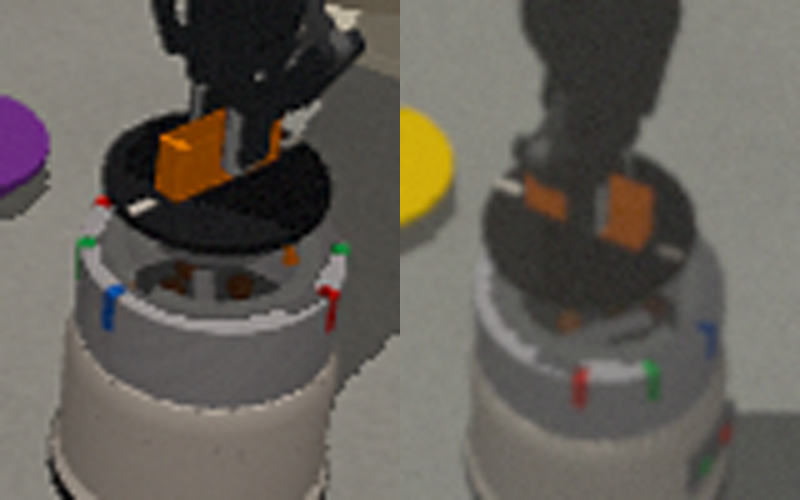

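Run:
```python
from h import *
M={"scene":[[(324,200.2),(369,218.6)],[(320,208.4),(371,210)],[(364,200.4),(326,218.4)]],
"side":[[(268.9,228),(311.6,245)],[(280.2,220.4),(300.5,253)],[(293.3,219.4),(286.3,254.6)]]}
zl=.2063-.0085
for n in M:
    c=r.camera_info(n)
    for a,b in M[n]: 
        p,q=onplane(c,a,.15),onplane(c,b,.15); print(n,((p+q)/2)[:2].round(4),np.linalg.norm(p-q).round(4))
    im=cv2.imread(f"pics/{n}5.png");g=im.max(2).astype(int)
    x0,y0,x1,y1={"scene":(318,178,374,214),"side":(340-4,200,400,250)}[n] if n=="scene" else (343-3,205,395,245)
    if n=="side": x0,y0,x1,y1=250+80//1-0,180,330,250
    print(n,"rim expected centre if at TCP",proj(c,[.5282,.1488,zl]))
    # predicted rim ends in image
    th=np.linspace(0,2*np.pi,200);pp=np.array([proj(c,[.5282+.055*np.cos(t),.1488+.055*np.sin(t),zl]) for t in th]);print(pp.min(0),pp.max(0))
    for v in range(*( (186,206,3) if n=="scene" else (216,238,3))):
        print(v,g[v,(318 if n=="scene" else 338-2-0):(380 if n=="scene" else 400)].tolist() if n=="scene" else g[v,262:315].tolist()) if v%2==0 else None
```

```text
scene [0.5294 0.1496] 0.1253
scene [0.5303 0.1489] 0.1253
scene [0.53   0.1489] 0.1253
scene rim expected centre if at TCP [347.73149321 193.15353077]
[324.76775465 180.20842239] [370.94453599 207.26490553]
186 [135, 136, 133, 132, 130, 132, 133, 135, 138, 96, 46, 33, 27, 29, 20, 16, 20, 36, 65, 121, 127, 126, 128, 126, 126, 127, 127, 126, 131, 115, 87, 84, 78, 32, 21, 24, 26, 22, 23, 99, 130, 56, 43, 100, 136, 88, 72, 73, 76, 73, 74, 76, 74, 74, 77, 74, 74, 76, 77, 74, 74, 79]
192 [134, 135, 134, 134, 139, 120, 51, 26, 25, 27, 16, 20, 22, 13, 13, 21, 90, 126, 126, 120, 130, 133, 132, 131, 129, 129, 128, 127, 131, 77, 81, 89, 49, 25, 17, 21, 65, 88, 84, 43, 18, 16, 18, 12, 16, 15, 17, 19, 13, 43, 78, 78, 76, 77, 79, 76, 75, 77, 77, 79, 79, 78]
198 [141, 139, 137, 137, 141, 94, 32, 24, 32, 27, 29, 25, 26, 23, 26, 25, 34, 98, 126, 125, 136, 131, 132, 138, 93, 56, 22, 16, 12, 14, 18, 21, 17, 17, 15, 12, 18, 20, 19, 15, 15, 15, 9, 15, 20, 15, 18, 18, 8, 16, 13, 58, 78, 79, 78, 77, 79, 80, 79, 75, 75, 76]
204 [140, 141, 147, 146, 145, 146, 98, 91, 94, 79, 29, 4, 14, 24, 27, 32, 24, 28, 27
[... 612 characters left out ...]
, 132]
222 [131, 134, 133, 129, 102, 69, 53, 56, 56, 53, 52, 52, 54, 56, 62, 71, 89, 95, 118, 120, 104, 74, 54, 49, 50, 46, 51, 78, 86, 95, 115, 117, 118, 124, 123, 124, 118, 110, 81, 52, 45, 44, 46, 46, 45, 51, 74, 117, 134, 136, 138, 135, 138]
228 [133, 132, 136, 133, 104, 72, 58, 53, 53, 55, 55, 53, 54, 53, 48, 55, 50, 48, 48, 47, 49, 48, 49, 48, 49, 48, 47, 45, 55, 62, 73, 88, 103, 115, 119, 121, 98, 70, 52, 54, 56, 53, 53, 45, 45, 46, 58, 79, 95, 115, 130, 135, 132]
234 [139, 134, 137, 145, 149, 146, 114, 80, 58, 53, 54, 55, 54, 48, 56, 55, 51, 47, 45, 49, 53, 49, 45, 47, 49, 48, 45, 44, 48, 46, 48, 50, 48, 49, 47, 47, 45, 45, 43, 45, 49, 46, 46, 60, 75, 91, 96, 89, 91, 92, 92, 94, 108]
```

Run:
```python
from h import *
for n,vs,us in [("scene",(211,213,215,217),(308,382)),("side",(232,235,238,241),(256,324))]:
    c=r.camera_info(n);im=cv2.imread(f"pics/{n}0.png");g=im.astype(int).sum(2)//3
    for v in vs: print(n,v,us[0],g[v,us[0]:us[0]+16].tolist(),us[1]-16,g[v,us[1]-16:us[1]].tolist())
    th=np.linspace(0,2*np.pi,400);pp=np.array([proj(c,[.527+.066*np.cos(t),.149+.066*np.sin(t),.15]) for t in th]);print(pp.min(0),pp.max(0),(pp.min(0)+pp.max(0))/2)
```

```text
scene 211 308 [131, 131, 131, 130, 129, 130, 131, 129, 129, 132, 77, 104, 141, 140, 139, 137] 366 [150, 144, 143, 141, 142, 144, 82, 122, 129, 126, 129, 126, 125, 126, 126, 126]
scene 213 308 [127, 126, 130, 131, 131, 130, 131, 131, 131, 136, 66, 59, 113, 140, 141, 139] 366 [150, 144, 138, 138, 140, 143, 114, 123, 125, 129, 129, 129, 128, 129, 126, 125]
scene 215 308 [128, 129, 128, 129, 130, 129, 128, 128, 128, 132, 63, 64, 69, 105, 139, 140] 366 [129, 137, 138, 139, 141, 126, 129, 130, 131, 130, 129, 132, 130, 125, 124, 123]
scene 217 308 [128, 131, 129, 129, 128, 126, 125, 128, 130, 132, 80, 64, 67, 72, 71, 118] 366 [131, 88, 75, 125, 137, 92, 124, 132, 129, 129, 127, 129, 130, 128, 128, 126]
[319.37734246 192.82853764] [373.23348614 225.95888712] [346.3054143  209.39371238]
side 232 256 [126, 125, 127, 128, 127, 125, 125, 126, 124, 131, 137, 140, 140, 140, 144, 135] 308 [143, 142, 142, 142, 139, 133, 130, 129, 127, 129, 131, 130, 129, 133, 130, 129]
side 235 256 [125, 129, 128, 128, 129, 129, 126, 128, 127, 134, 141, 141, 142, 146, 145, 151] 308 [148, 135, 136, 142, 139, 137, 130, 128, 128, 129, 129, 128, 129, 126, 128, 127]
side 238 256 [128, 125, 126, 125, 124, 125, 124, 123, 121, 134, 144, 139, 140, 140, 148, 150] 308 [150, 145, 139, 137, 136, 135, 131, 127, 128, 128, 130, 128, 129, 130, 131, 127]
side 241 256 [127, 124, 128, 127, 126, 125, 124, 125, 116, 121, 135, 143, 145, 144, 136, 141] 308 [115, 126, 137, 140, 139, 138, 114, 117, 126, 126, 127, 126, 127, 128, 127, 125]
[263.07407631 218.16519409] [313.70926515 256.1137814 ] [288.39167073 237.13948774]
```

Run:
```python
from h import *
o=r.observe();print(o["eef_pos"],o["tool_rot"]);c=r.camera_info("wrist");im=save("wrist","pics/wrist6.png")
np.savez("w6.npz",K=c["camera_matrix"],E=c["extrinsics"],p=o["eef_pos"],rot=o["tool_rot"])
m=masks(im)
for col in ["blue","green","red"]:
    N,_,st,ce=cv2.connectedComponentsWithStats(m[col].astype(np.uint8))
    for i in range(1,N):
        if st[i,4]>8: print(col,st[i],ce[i].round(1),onplane(c,ce[i],.15).round(4))
```

```text
[0.5281246  0.14892682 0.20612814] [ 3.13986312e+00 -8.59432880e-04  1.23930818e+00]
blue [272 119  12  18 205] [277.5 128. ] [0.4672 0.1699 0.15  ]
green [287 105  14   3  42] [293.5 106. ] [0.4589 0.1821 0.15  ]
green [335 138  18  23 194] [342.9 150.5] [0.4913 0.2012 0.15  ]
red [257 105  15   3  45] [264. 106.] [0.4536 0.1668 0.15  ]
red [368 191  15  16 137] [375.  198.8] [0.5253 0.2115 0.15  ]
```

View pics/wrist6.png

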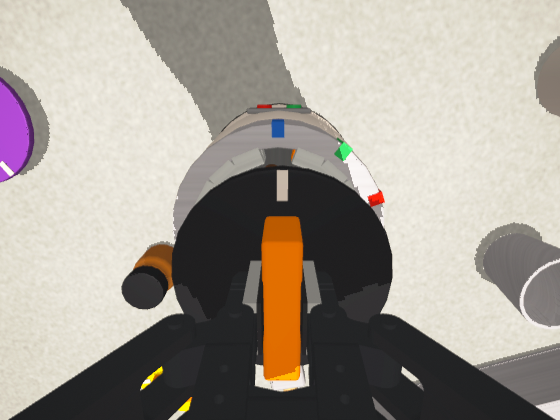

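The collar marks read the same as from above, so the mill fix is stable. Both the scene and side views and the in-hand rim put the lid about 4 mm too far in +x. I'll correct that and then descend gently.

Run:
```python
from h import *
for z in (.206,.185,.170,.166):goto([.5241,.1479,z],1.240)
```

```text
t 6.875 turn [0.0005, -0.0002, -0.0002] shift [-0.0089, -0.0133, -0.0003] rows>= 0.06400691482773516
t 6.875 turn [0.0005, -0.0002, -0.0002] shift [-0.009, -0.0134, 0.0837] rows>= 0.3411022175766314
t 6.875 turn [0.0005, -0.0002, -0.0002] shift [-0.009, -0.0135, 0.1437] rows>= 0.578594880267152
t 6.875 turn [0.0005, -0.0002, -0.0002] shift [-0.009, -0.0135, 0.1597] rows>= 0.6422411687527285
```

{"api": "play_rows", "payload": {
  "plan": [
    [[0.0005,0,0],[-0.009,-0.0135,0],1],
    [[0.0005,0,0],[-0.009,-0.0135,0],1],
    [[0.0005,0,0],[-0.009,-0.0135,0.03],1],
    [[0.0005,0,0],[-0.009,-0.0135,0.06],1],
    [[0.0005,0,0],[-0.009,-0.0135,0.08],1],
    [[0.0005,0,0],[-0.009,-0.0135,0.095],1],
    [[0.0005,0,0],[-0.009,-0.0135,0.11],1],
    [[0.0005,0,0],[-0.009,-0.0135,0.11],1]
  ]
}}

```text
time_s: 7.88
eef_pos: [0.524, 0.1479, 0.1782]
tool_rot: [-3.141, -0.001, 1.239]
ft_force: [0.0, 0.2, -1.2]
finger_gap: 0.0148
```

{"api": "play_rows", "payload": {
  "plan": [
    [[0,0,0],[0,0,0.015],1],
    [[0,0,0],[0,0,0.03],1],
    [[0,0,0],[0,0,0.04],1],
    [[0,0,0],[0,0,0.05],1],
    [[0,0,0],[0,0,0.05],1]
  ]
}}

```text
time_s: 8.5
eef_pos: [0.524, 0.148, 0.1665]
tool_rot: [3.141, -0.001, 1.239]
ft_force: [-2.8, 0.5, 6.4]
finger_gap: 0.015
```

Run:
```python
from h import *
o=r.observe();print(o["ft_force"].round(2),o["wrist_torque"].round(3))
a=save("scene","pics/scene7.png");b=save("side","pics/side7.png")
f=lambda im,x,y:cv2.resize(im[y:y+100,x:x+80,::-1],None,fx=5,fy=5,interpolation=cv2.INTER_CUBIC)
cv2.imwrite("pics/z7.png",np.hstack([f(a,303,160),f(b,250,180)]))
```

```text
[-2.79  0.51  6.38] [-0.159  0.653  0.007]
```

View pics/z7.png

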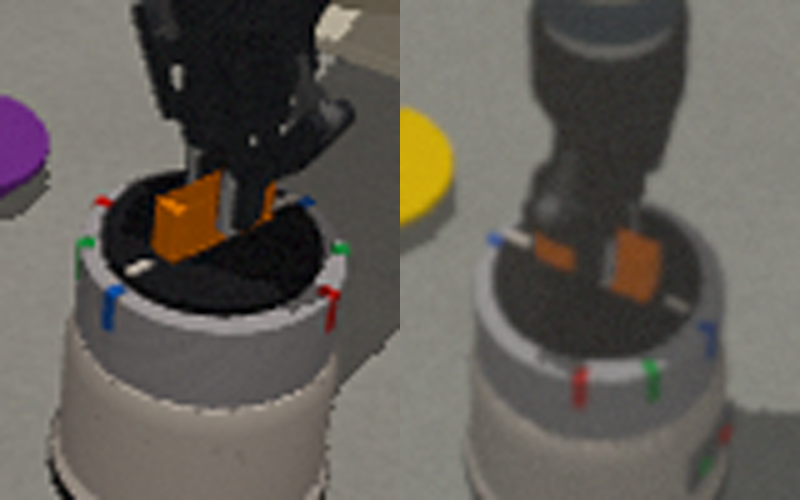

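{"api": "play_rows", "payload": {
  "plan": [
    [[0,0,0],[0,0,0.008],1],
    [[0,0,0],[0,0,0.008],1],
    [[0,0,0],[0,0,0.008],1]
  ]
}}

```text
time_s: 8.98
eef_pos: [0.524, 0.148, 0.1665]
tool_rot: [3.139, -0.002, 1.24]
ft_force: [-6.3, -1.0, 16.4]
finger_gap: 0.0152
```

{"api": "play_rows", "payload": {
  "plan": [
    [[0,0,0],[-0.001,-0.002,0.001],1],
    [[0,0,0.02],[-0.001,-0.003,0.001],1],
    [[0,0,0.04],[-0.001,-0.003,0.001],1],
    [[0,0,0.06],[-0.001,-0.003,0.001],1],
    [[0,0,0.08],[-0.001,-0.003,0.001],1],
    [[0,0,0.1],[-0.001,-0.003,0.001],1],
    [[0,0,0.1],[-0.001,-0.003,0.001],1]
  ]
}}

```text
time_s: 9.85
eef_pos: [0.5239, 0.1484, 0.1667]
tool_rot: [3.139, -0.004, 0.926]
ft_force: [2.3, 3.8, 2.8]
finger_gap: 0.0146
```

Run:
```python
from h import *
o=r.observe();print(o["ft_force"].round(2),o["wrist_torque"].round(3),o["tool_rot"])
a=save("scene","pics/scene8.png");b=save("side","pics/side8.png");save("wrist","pics/wrist8.png")
f=lambda im,x,y:cv2.resize(im[y:y+100,x:x+80,::-1],None,fx=5,fy=5,interpolation=cv2.INTER_CUBIC)
cv2.imwrite("pics/z8.png",np.hstack([f(a,303,160),f(b,250,180)]))
```

```text
[2.29 3.84 2.8 ] [ 0.701 -0.382  0.059] [ 3.13887629 -0.0043713   0.92611191]
```

View pics/z8.png

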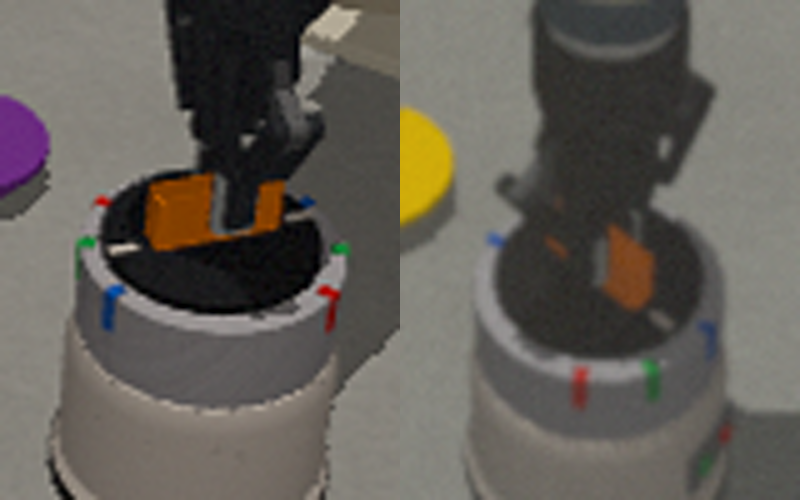

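View pics/wrist8.png

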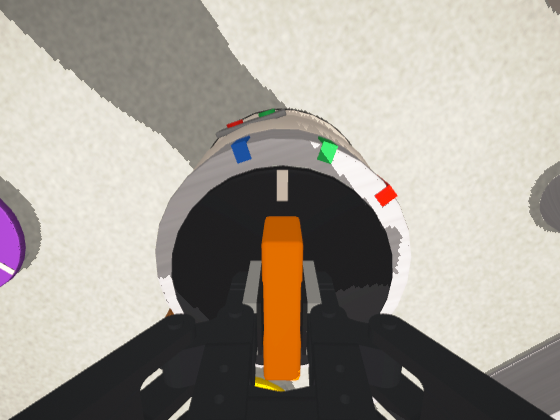

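The tick sits about midway between the blue mark (241,150) and the green mark (328,151), and the lid follows the grip. I'll turn the rest of the way.

{"api": "play_rows", "payload": {
  "plan": [
    [[0,0,0.02],[0,0,0.002],1],
    [[0,0,0.04],[0,0,0.002],1],
    [[0,0,0.06],[0,0,0.002],1],
    [[0,0,0.08],[0,0,0.002],1],
    [[0,0,0.095],[0,0,0.002],1],
    [[0,0,0.106],[0,0,0.002],1],
    [[0,0,0.106],[0,0,0.002],1],
    [[0,0,0.106],[0,0,0.002],1]
  ]
}}

```text
time_s: 11.0
eef_pos: [0.5247, 0.1485, 0.1668]
tool_rot: [3.139, -0.007, 0.595]
ft_force: [4.4, 1.6, 6.1]
finger_gap: 0.0148
```

Run:
```python
from h import *
o=r.observe();print(o["ft_force"].round(2),o["wrist_torque"].round(3),o["tool_rot"],o["finger_gap"])
a=save("scene","pics/scene9.png");b=save("side","pics/side9.png")
o=r.observe();c=r.camera_info("wrist");im=save("wrist","pics/wrist9.png")
f=lambda im,x,y:cv2.resize(im[y:y+100,x:x+80,::-1],None,fx=5,fy=5,interpolation=cv2.INTER_CUBIC)
cv2.imwrite("pics/z9.png",np.hstack([f(a,303,160),f(b,250,180)]))
m=masks(im)
for col in ["blue","green","red"]:
    N,_,st,ce=cv2.connectedComponentsWithStats(m[col].astype(np.uint8))
    for i in range(1,N):
        if st[i,4]>40: p=onplane(c,ce[i],.15);print(col,st[i],ce[i].round(1),p.round(4),np.arctan2(p[1]-.1495,p[0]-.5266))
```

```text
[4.43 1.65 6.08] [ 0.276 -0.556  0.155] [ 3.13944633 -0.00662815  0.594775  ] 0.014775935773481
blue [192 153  23  29 291] [203.3 169.4] [0.4675 0.1702 0.15  ] 2.8043472588268434
green [227 117  15  12  55] [234.1 122.1] [0.4682 0.1965 0.15  ] 2.464178994280843
green [276 130  16  23 348] [283.1 141.1] [0.4911 0.2018 0.15  ] 2.1672631967298135
red [202 137  14  12  53] [208.5 142.6] [0.4633 0.1823 0.15  ] 2.664033239345299
red [346 148  22  29 296] [356.1 163.7] [0.525  0.2122 0.15  ] 1.595672009634116
```

View pics/wrist9.png

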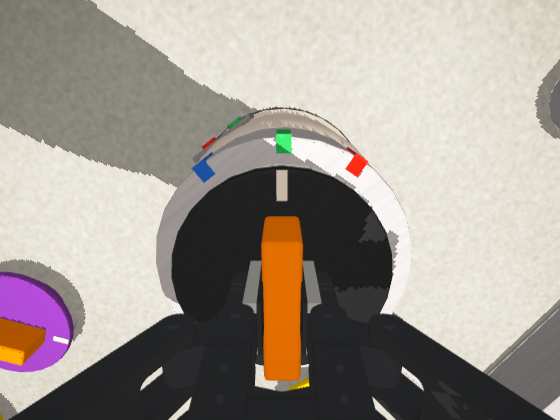

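View pics/z9.png

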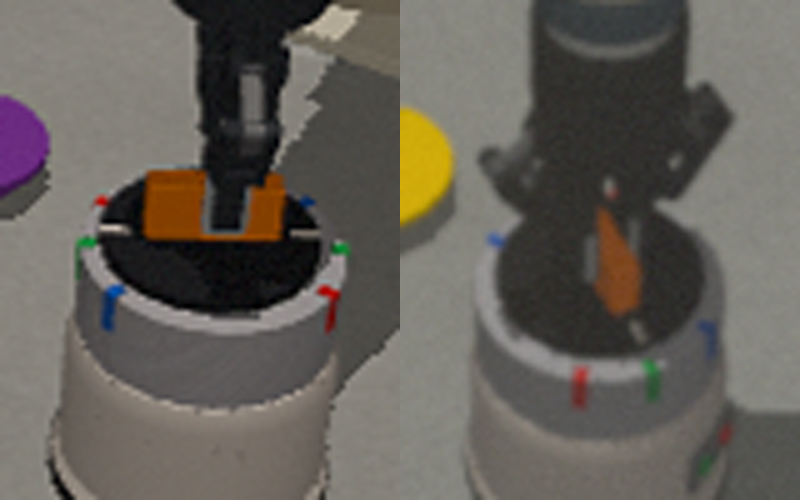

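The tick (282,185) is in line with the green mark (283,141), the rim lies flat, and the wrist torque of 0.155 N m matches the spring. I'll check the bystanders and that the lid is at rest, then hand in.

Run:
```python
from h import *
a=cv2.imread("pics/scene0.png");b=cv2.imread("pics/scene9.png")
for n,u in dict(syrup2=(178,155),spice=(285,231),nut=(186,242),jarlid=(167,206),brush=(270,290),cup=(390,325),syrup=(456,280)).items():
    x,y=u;t=a[y-18:y+18,x-18:x+18];s=b[y-34:y+34,x-34:x+34]
    q=cv2.matchTemplate(s,t,cv2.TM_CCOEFF_NORMED);_,v,_,l=cv2.minMaxLoc(q);print(n,round(v,3),np.array(l)-16)
o=r.observe();print(o["time_s"],o["tool_rot"],o["joint_velocities"].round(3),o["finger_gap"],o["ft_force"].round(1))
print(r.finish_job())
```

```text
syrup2 0.999 [0 0]
spice 0.999 [0 0]
nut 0.997 [0 0]
jarlid 0.998 [0 0]
brush 0.998 [0 0]
cup 0.997 [0 0]
syrup 0.998 [0 0]
11.15 [ 3.13944787 -0.00662171  0.59482719] [-0.     0.002  0.001  0.001 -0.     0.   ] 0.014854772405012123 [4.  2.  5.6]
the job is handed in; nothing more can be done
None
```

I picked up the black lid by its orange bar, set it into the mill's mouth at the blue marks and twisted it clockwise to the green marks. I handed the job in at 11.15 s with the lid still gripped; no verdict was reported.

**Turn:** In the last wrist view the tick lines up with the green mark. The tool has turned about 0.645 rad from blue, which puts the interlock at about 0.56. The wrist torque of 0.155 N m matches the spring at half turn.

**Seating:** The downward move stopped hard at TCP height 0.1665 m, which puts the lid's underside at about 0.128 m. The tool was tilted about 0.007 rad at the end. In the scene and side views the rim looks centred and flat on the collar.

**Hold:** The gripper was commanded at 60 N, the finger gap was 14.9 mm on the 16 mm bar, and the joints were at rest.

**Bystanders:** Matching the first and last scene pictures showed no shift (0 px) for any of the seven.

**What disagreed:** My first position over the mill was about 4 mm off in x. The scene and side views and the lid rim in the wrist view showed this before I lowered the lid, and I corrected it. While seating there was a small sideways force of up to 6 N; about 4 N remained at the end.

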